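# Flip the ratchet and wind the carousel to its platform

### The arm

A 7-joint arm with a two-finger parallel gripper is mounted at the origin on the work surface. World frame = base frame: x ahead of the robot, y to its left, z up, the work surface at z = 0. Lengths are in m, angles in rad, forces in N, time in s.
With the tool pointing down it reaches from about 0.4 to 0.875 m from the base axis. Payload 6.5 kg.
Tool frame: the origin (TCP) lies on the front face of the gripper's body, between the roots of the fingers; the fingertips stand 73 mm ahead of it and the grasp point (between the pads) lies 54 mm ahead of it; z points along the fingers, x is the direction in which the jaws open and shut, and the axes are right-handed (so a half turn about z gives the same grasp; the last joint's range is limited). The gripper opens to 85 mm and grips with 20 to 120 N. Pads are 22 mm wide; open, the fingers measure 114 mm over their backs; the gripper's body (76 mm by 85 mm) begins 54 mm behind the grasp point. The pads swing forward as they close: fully open they stand 13 mm farther back than shut.
Start: joints at [1.133, 0.536, -0.004, 1.538, 0.003, 1.067, -0.071], TCP at [0.236, -0.606, 0.304] pointing down, gripper open.
Joint ranges: [-2.7, 2.7], [-0.37, 2.16], [-1.27, 1.26], [0.24, 2.4], [-1.31, 4.45], [0.19, 1.91], [-2.76, 2.76]. Speed limits (rad/s): [2.39, 2.39, 3.14, 3.14, 3.14, 3.14, 3.14].

### API

Orientations are given as a unit quaternion [x, y, z, w].
In Python, from plant import sensors, optics, order gives the robot as it stands.
- The arm moves only by the tool apply_moves, never from a script. Its argument "series" is one flat list of numbers, 5 for each row, row after row: the opening, from 0 (shut) to 1 (fully open), then the shift along the world's x, y, z in cm, then the turn about the world's z in rad. A call has 1 to 10 rows; each row shifts and turns the commanded pose from where the row before left it; what a row does not reach is not made up. A row lasts 1/12 s, in which the tool goes at most 41.7 mm and 7.16 degrees, less where a joint would pass 70% of its speed; a pose out of reach is approached as far as the arm can. A call with a gripper value outside its range is refused whole. The fingers move at their own pace and stop on an object; "grip_force" is the grip in N (left out, the last holds). Time passes only in rows, so rows that do not move let the fingers close. It gives the time, the measured TCP pose, the force and the opening at its end, in the units of the state.
- sensors.observe(): the state, without advancing time (a new reading comes with each control period).
- optics.grab_frame(name): name is "scene" or "top" or "wrist"; returns a dict with "frame" (480x640x3 uint8, red, green, blue), "z_map" (480x640 float32, m along the optical axis (not along the pixel's ray), 0 where there is no reading), "vertical_fov" (degrees; the focal length in pixels is half the picture's height over the tangent of half this angle, whatever the lens; pixels are square), "cx", "cy" (the principal point, pixels), "eye" and "attitude" of the camera in the world. Camera axes: x right, y down, z forward; pixel columns grow to the right and rows downward; lengths in m; the calibration is good to about 2 mm. A picture is of the moment at which its call begins.
- order.finish_job(): hands the job in, once; it reports no verdict.
The state is a dict: "t": time; "qpos": joint angles; "joint_velocities": joint speeds; "effort": joint torques, N m; "tool_pos": TCP position; "tool_rot": TCP orientation; "ft_force": force on the tool from outside, world axes, zero at the start; "ft_torque": the same for the moment, N m; "finger_gap": finger opening in m.
Only numpy, scipy, OpenCV 4.12 (cv2) and the standard library are available. Lean on these libraries where they do the work, as an engineer would, in place of code of your own. Each camera call takes 0.05 s, during which the arm holds its last target.

### The job

Bring the tin carousel's boarding step into line with the little fixed platform, by turning it clockwise (seen from above) with its ratchet arm. The ratchet is set the wrong way: first flip its direction lever, then check it by swinging the arm counter-clockwise most of the way to its other stop, where it must click round freely with the carousel standing still, and only then swing it back to carry the carousel until the middle of the step is within about 1 cm of the middle of the platform. Leave the lever flipped, never touch the carousel itself, and leave the other toys where they stand.

Things in the scene. Friction and masses are not known exactly. Their poses are not given: they have to be found in the camera images.
- base: Round brass base of the turntable, fixed, 230 mm across, 10 mm high. Origin on the upright turning axis at counter level (shared by carousel and ratchet arm); its x axis points from the axis to a fixed wooden boarding platform (50 mm wide, 92 to 172 mm from the axis, top 44 mm high, side rails up to 76 mm). Two pins mark the ends of the arm's swing.
- carousel: Tin carousel toy, origin on the axis at counter level: cream conical roof 112 mm across, top 195 mm high; below it a brass toothed wheel (20 teeth, 128 mm across, 28 to 38 mm high) and a wooden boarding step 40 mm wide along the carousel's own x axis, reaching 86 mm from the axis, top 46 mm high. Must not be touched.
- turntable (a joint): Angle of the carousel with its toothed wheel, rad, counter-clockwise from above positive; 0 = step squarely at the platform. Starts between +0.3 and +0.6, so it has to go clockwise. Friction (0.32 N m) holds it wherever it is left.
- step_edge (a point): Middle of the outer edge of the carousel's boarding step, 86 mm from the axis, 46 mm high.
- platform_edge (a point): Middle of the platform's edge that faces the carousel, 92 mm from the axis, 44 mm high; 6 mm outside the step's edge when the two are lined up.
- handle (a joint): Angle of the ratchet arm, rad, counter-clockwise positive; 0 = along the base's -x axis (towards the robot); stops at -0.5 and +0.5. Starts near the clockwise stop (-0.48 to -0.36). Flat steel bar 24 mm wide, 14 to 22 mm high, reaching 245 mm from the axis. Friction (0.5 N m) holds it; turning takes 3 to 4 N at the knob. After free-wheeling, up to 0.31 rad is idle before a tooth catches.
- knob (a point): Top centre of the wooden knob standing upright on the ratchet arm, 230 mm from the axis: 24 mm in diameter, from 36 to 80 mm high. Pushed sideways it turns the arm.
- lever (a joint): Direction lever's angle relative to the arm, rad, counter-clockwise positive, range -0.3 to 0.3. A spring throws it to the side of 0 it is on (rests at 0.1 to 0.3 either side, as its pawl meets a tooth or a gap). Starts positive: the arm carries the carousel counter-clockwise and free-wheels clockwise. Negative: carries clockwise, free-wheels counter-clockwise.
- lever_pivot (a point): Pivot of the direction lever on top of the ratchet arm, 98 mm from the axis, 40 mm high. The lever's tail points outward along the arm; on the inner side it has two pawl noses that meet the toothed wheel.
- lever_tip (a point): Top centre of the upright steel paddle at the lever's tail, 67 mm outward from the lever's pivot: 18 mm along the lever, 10 mm thick across it, from 29 to 78 mm high. Pushed sideways (about 2 N) it moves about 20 mm either side of the arm's centre line, and snaps over once past it.
- horse: cream tin horse on a wheeled wooden board, 140 mm long, 142 mm tall, loose; origin under its centre. Bystander.
- airplane: chrome tin airplane, 160 mm long, 170 mm wingspan, 79 mm tall, loose; origin under its centre. Bystander.
- key_block: wooden block 100 x 70 x 34 mm with a brass winding key standing in it, 84 mm tall in all, loose; origin under its centre. Bystander.
- dome: glass dome lid with a brass knob on a round wooden foot, 120 mm across, 151 mm tall, loose; origin under its centre. Bystander.
- drum: tin toy drum, 84 mm across, 61 mm tall, loose; origin under its centre. Bystander.
- tin_bus: plain tin bus, 130 x 52 mm, 61 mm tall, loose; origin under its centre. Bystander.

How it is judged:
By the outcome, as a careful person would: the job done as asked, in the order asked, and still so for the second after the job is handed in, with the robot touching nothing.
It also fails if it takes over 54 s, if anything falls off the work surface, if the arm or the gripper's body presses on something with over 40 N, if the wrist force passes 120 N, or if a joint passes its speed limit or range.

## Working session

There is one attempt and no reset: what is moved stays moved. The work goes in short steps, Python scripts to look and compute and a tool call to move; the robot and the scene stay as the last step left them, time stands still between calls to the robot, and variables do not carry over. Pictures are saved under pics/ and viewed, and the job is handed in when it is done.

Besides the shell and the picture viewer there is one more tool, called in YAML: its name, and indented under it one key for each argument. apply_moves: Moves the arm, as the interface text tells. Its arguments: {"type":"object","properties":{"series":{"type":"array","items":{"type":"number"}},"grip_force":{"type":"number"}},"required":["series"]}

```bash
mkdir -p pics
cat > h.py <<'E'
import numpy as np, cv2
from plant import sensors, optics, order
from scipy.spatial.transform import Rotation as R
def cam(n):
    d=optics.grab_frame(n); d['f']=240/np.tan(np.radians(d['vertical_fov']/2))
    a=np.array(d['attitude']); d['R']=a if a.shape==(3,3) else R.from_quat(a).as_matrix(); d['eye']=np.array(d['eye']);return d
def save(d,fn): cv2.imwrite('pics/'+fn,cv2.cvtColor(d['frame'],cv2.COLOR_RGB2BGR))
def plane(d,u,v,z):
    r=d['R']@np.array([(u-d['cx'])/d['f'],(v-d['cy'])/d['f'],1]); return d['eye']+r*(z-d['eye'][2])/r[2]
def pt(d,u,v):
    z=d['z_map'][int(v),int(u)]; return d['eye']+d['R']@np.array([(u-d['cx'])/d['f']*z,(v-d['cy'])/d['f']*z,z])
def cloud(d):
    v,u=np.mgrid[:480,:640]; z=d['z_map']
    p=np.stack([(u-d['cx'])/d['f']*z,(v-d['cy'])/d['f']*z,z],-1)@d['R'].T+d['eye']; p[z<=0]=np.nan; return p
def proj(d,P):
    c=(np.asarray(P)-d['eye'])@d['R']; return c[:2]/c[2]*d['f']+[d['cx'],d['cy']]
E
python3 - <<'E'
from h import *
for n in ('scene','top'):
    d=cam(n); save(d,n+'0.png'); print(n,d['eye'],d['R'].round(3).tolist(),d['f'],d['attitude'])
print(sensors.observe())
E
```

```text
scene [ 1.09404209 -0.80089105  1.38009726] [[0.85, 0.437, -0.293], [0.526, -0.691, 0.496], [0.014, -0.576, -0.817]] 610.2513700827197 [ 0.91636739  0.26270881 -0.07631902 -0.29228463]
top [ 0.41931912 -0.00299296  1.44787325] [[0.002, -0.991, 0.136], [-1.0, 0.0, 0.016], [-0.016, -0.136, -0.991]] 512.0392090576598 [ 0.70574148 -0.70514546  0.0423368  -0.05391137]
{'t': 0.1, 'qpos': array([ 1.1327979 ,  0.53713549, -0.00447758,  1.53877346,  0.00261155,
        1.06731752, -0.07118256]), 'joint_velocities': array([ 2.01075154e-04, -2.61459745e-03,  1.67681968e-03, -2.05847419e-03,
        2.03508098e-04,  7.89746506e-05, -1.04565446e-03]), 'effort': array([ 2.39198409e-03, -5.84570968e+01,  1.05207939e+00, -2.59780097e+01,
        1.27109946e-02,  4.58092094e-03, -4.41309240e-06]), 'tool_pos': array([ 0.23598381, -0.60515207,  0.30307136]), 'tool_rot': array([ 8.25654324e-01, -5.64175748e-01, -7.01606970e-04, -4.12700964e-04]), 'ft_force': array([ 0.10416848, -0.74656143,  0.53318248]), 'ft_torque': array([0.06016028, 0.04475898, 0.01126755]), 'finger_gap': 0.08564756519973338}
```

View pics/scene0.png

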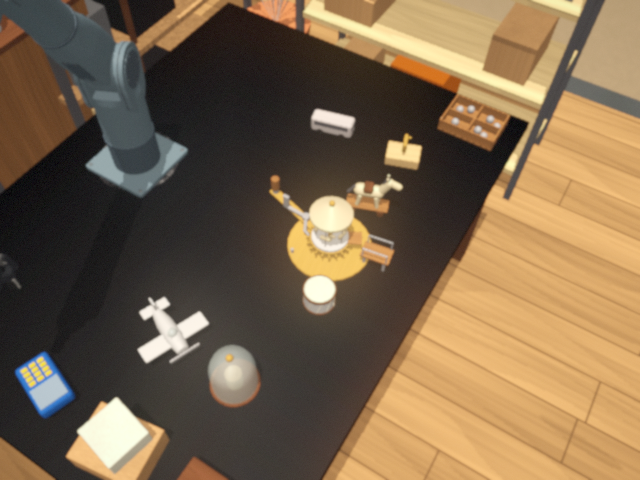

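View pics/top0.png

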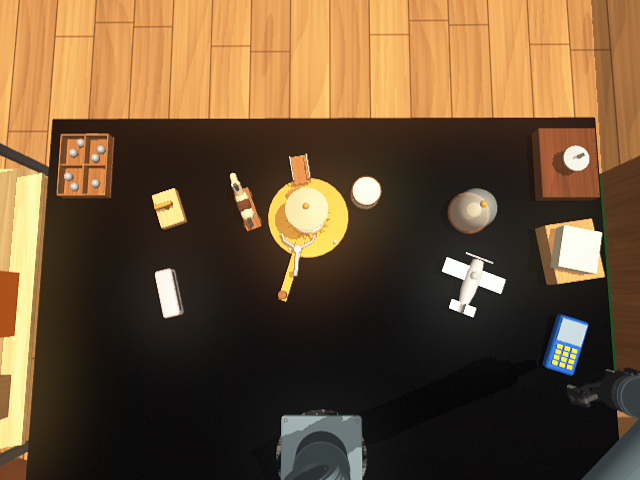

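Run:
```python
from h import *
d=cam('top'); np.savez('top0.npz',z=d['z_map'],f=d['frame'])
c=d['frame'][140:315,220:400]; cv2.imwrite('pics/top0c.png',cv2.cvtColor(cv2.resize(c,None,fx=3.4,fy=3.4,interpolation=cv2.INTER_CUBIC),cv2.COLOR_RGB2BGR)[:600])
s=cam('scene'); c=s['frame'][160:320,250:420]; cv2.imwrite('pics/sc0c.png',cv2.cvtColor(cv2.resize(c,None,fx=3.7,fy=3.7,interpolation=cv2.INTER_CUBIC),cv2.COLOR_RGB2BGR)[:600])
# base disc from brass colour + height
P=cloud(d); hsv=cv2.cvtColor(d['frame'],cv2.COLOR_RGB2HSV)
for (u,v) in [(306,206),(300,170),(283,295),(297,250),(275,230),(335,242),(290,270)]: print((u,v),pt(d,u,v).round(3),hsv[v,u],d['frame'][v,u])
```

```text
(306, 206) [0.651 0.039 0.196] [ 22 166 254] [254 211  89]
(300, 170) [0.782 0.062 0.042] [ 14 170 236] [236 151  79]
(283, 295) [0.433 0.103 0.079] [ 13 171 230] [230 145  76]
(297, 250) [0.556 0.069 0.04 ] [ 22  11 251] [251 248 240]
(275, 230) [0.616 0.133 0.01 ] [ 24 161 254] [254 222  94]
(335, 242) [ 0.581 -0.037  0.016] [  7  10 235] [235 228 226]
(290, 270) [0.502 0.089 0.02 ] [ 26 155 254] [254 231 100]
```

View pics/top0c.png

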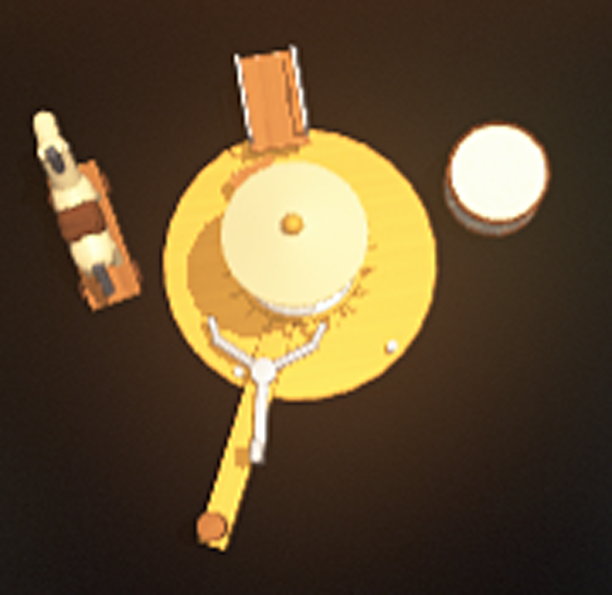

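View pics/sc0c.png

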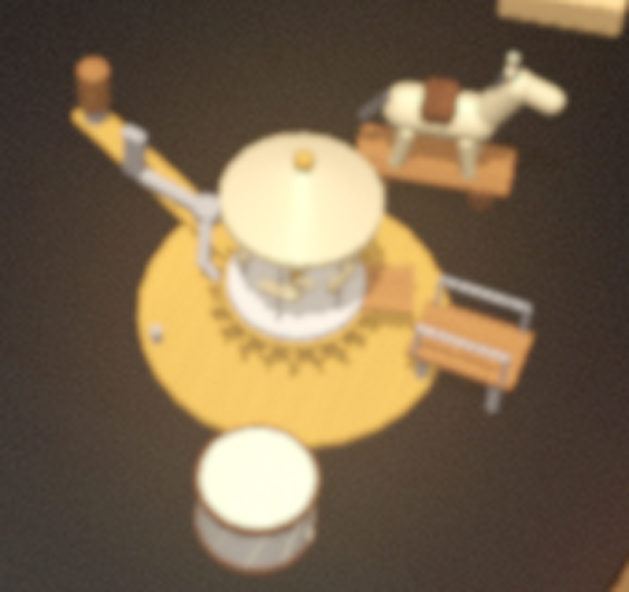

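```bash
cat > meas.py <<'E'
from h import *
def comps(P,m):
    n,l,st,c=cv2.connectedComponentsWithStats(m.astype(np.uint8)); return n,l,st,c
def wood(d,lo=160):
    hsv=cv2.cvtColor(d['frame'],cv2.COLOR_RGB2HSV); return hsv
if __name__=='__main__':
    d=cam('top');s=cam('scene')
    k=np.array
    for d,nm in((d,'top'),(s,'scene')):
        P=cloud(d);hsv=cv2.cvtColor(d['frame'],cv2.COLOR_RGB2HSV)
        # base disc points at z~.01
        m=(abs(P[...,2]-.01)<.004)&(hsv[...,1]>90)&(P[...,0]>.45)&(P[...,0]<.85)&(abs(P[...,1]-.04)<.2)
        m&=np.hypot(P[...,0]-.64,P[...,1]-.045)<.14
        cnt=max(cv2.findContours(m.astype(np.uint8),cv2.RETR_EXTERNAL,cv2.CHAIN_APPROX_NONE)[0],key=cv2.contourArea)
        pts=k([plane(d,*q,.01)[:2] for q in cv2.convexHull(cnt)[:,0]])
        print(nm,'base circ',cv2.minEnclosingCircle(pts.astype(np.float32)), 'roof',)
        rm=(P[...,2]>.15)&(np.hypot(P[...,0]-.64,P[...,1]-.045)<.1); q=P[rm]
        q=P[(P[...,2]>.15)&(P[...,2]<.2)&(np.hypot(P[...,0]-.64,P[...,1]-.045)<.1)]
        print(' top of finial',q[np.argsort(-q[:,2])[:6]].mean(0).round(4), 'roof bbox mid',((q.max(0)+q.min(0))/2).round(4))
        for nm2,m in (('knob',(P[...,2]>.07)&(np.hypot(P[...,0]-.433,P[...,1]-.103)<.03)),('paddle',(P[...,2]>.068)&(np.hypot(P[...,0]-.495,P[...,1]-.075)<.03)),('plat',(abs(P[...,2]-.044)<.005)&(np.hypot(P[...,0]-.78,P[...,1]-.062)<.06)&(hsv[...,0]<18)&(hsv[...,1]>120))):
            q=P[m]; print(' ',nm2,len(q),q.mean(0).round(4) if len(q) else '')
            if nm2=='plat' and len(q)>20:
                r=cv2.minAreaRect(q[:,:2].astype(np.float32)); print(r)
E
python3 meas.py
```

```text
top base circ ((0.6545356512069702, 0.040970657020807266), 0.11768211424350739) roof
 top of finial [0.6541 0.0422 0.1951] roof bbox mid [0.6532 0.0408 0.1734]
  knob 63 [0.4353 0.1067 0.0789]
  paddle 25 [0.4942 0.0732 0.0752]
  plat 409 [0.7815 0.0628 0.0443]
((0.775492250919342, 0.060192473232746124), (0.10075017064809799, 0.05150141566991806), 2.4946537017822266)
scene base circ ((0.6503405570983887, 0.024600252509117126), 0.11569812893867493) roof
 top of finial [0.6516 0.0348 0.1968] roof bbox mid [0.6517 0.0326 0.1739]
  knob 57 [0.4323 0.1004 0.079 ]
  paddle 27 [0.4908 0.0667 0.0766]
  plat 334 [0.7799 0.0597 0.0443]
((0.7715427279472351, 0.057078659534454346), (0.09860999882221222, 0.05520077422261238), 9.872533798217773)
```

apply_moves:
  series: [0,1.35,3.5,0,-0.11,0,1.35,3.5,0,-0.11,0,1.35,3.5,0,-0.11,0,1.35,3.5,0,-0.11,0,1.35,3.5,0,-0.11,0,1.35,3.5,0,-0.11,0,1.35,3.5,0,0,0,1.35,3.5,0,0,0,1.35,3.5,0,0,0,1.35,3.5,0,0]
  grip_force: 30

```text
t: 1.13
tool_pos: [0.3715, -0.2538, 0.3041]
tool_rot: [-0.598, 0.801, -0.0, 0.0]
ft_force: [0.6, 0.3, -0.4]
finger_gap: -0.0001
```

apply_moves:
  series: [0,1.35,3.5,0,0,0,1.35,3.5,0,0,0,1.35,3.5,0,0,0,1.35,3.5,0,0,0,1.35,3.5,0,0,0,1.35,3.5,0,0,0,1.35,3.5,0,0,0,1.35,3.5,0,0,0,0,0,0,0,0,0,0,0,0]

```text
t: 1.97
tool_pos: [0.4795, 0.0267, 0.3039]
tool_rot: [-0.6, 0.8, 0.0, 0.0]
ft_force: [0.1, -0.1, -0.0]
finger_gap: 0.0001
```

Run:
```python
from h import *
o=sensors.observe(); r=R.from_quat(o['tool_rot']).as_matrix(); print(o['t'],o['tool_pos'],np.degrees(np.arctan2(r[1,0],r[0,0])),o['finger_gap'],o['ft_force'],o['qpos'])
d=cam('wrist'); save(d,'w1.png'); print(d['eye'])
```

```text
1.9667 [0.4795465  0.02668657 0.30391137] -106.24226277253172 0.00010057092888664807 [ 0.06338521 -0.11835132 -0.04521078] [ 0.05718032  0.25978399 -0.24063344  1.96389052  0.07579145  0.92608403
 -2.07553031]
[0.54782541 0.00620696 0.37453449]
```

View pics/w1.png

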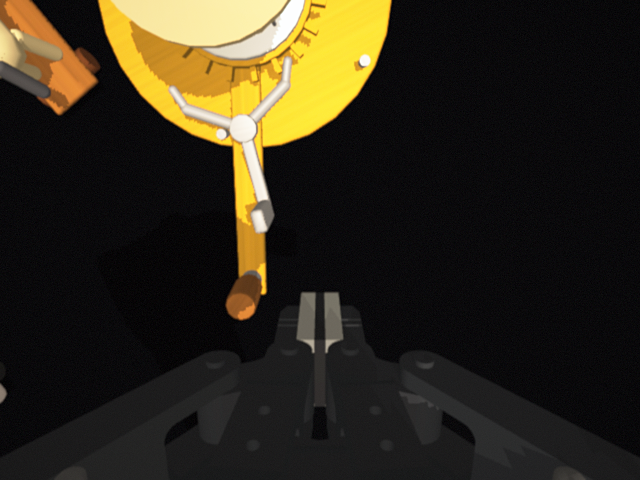

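```bash
cat > wm.py <<'E'
from h import *
def rep(n,axis=None):
    d=cam(n);P=cloud(d);save(d,'last_%s.png'%n);return d,P
E
python3 - <<'E'
from h import *
d=cam('wrist');P=cloud(d);hsv=cv2.cvtColor(d['frame'],cv2.COLOR_RGB2HSV)
for nm,(u,v) in dict(knob=(240,303),tip=(260,225),pivot=(243,128),pinA=(222,133),pinB=(365,61)).items():
    print(nm,pt(d,u,v).round(4))
print('knobray',plane(d,240,303,.08).round(4),'tip',plane(d,260,225,.078).round(4),'pivot',plane(d,243,128,.04).round(4))
sm=(P[...,2]>.075)&(P[...,2]<.085); 
for c,r in (((.434,.103),.025),((.4925,.07),.025)):
    m=sm&(np.hypot(P[...,0]-c[0],P[...,1]-c[1])<r); q=P[m]; print(len(q),cv2.minAreaRect(q[:,:2].astype(np.float32)) if len(q) else 0)
# base circle fit
m=(abs(P[...,2]-.01)<.003)&(hsv[...,1]>120)
cs=cv2.findContours(m.astype(np.uint8),cv2.RETR_EXTERNAL,cv2.CHAIN_APPROX_NONE)[0]
c=np.vstack(cs)[:,0]; c=c[(c[:,1]>3)]
q=np.array([P[v,u,:2] for u,v in c]); r=np.hypot(*(q-[.653,.039]).T); q=q[abs(r-.115)<.008]
A=np.c_[2*q,np.ones(len(q))]; s=np.linalg.lstsq(A,(q**2).sum(1),rcond=None)[0]; print('base',s[:2],np.sqrt(s[2]+s[:2]@s[:2]),len(q))
E
```

```text
knob [0.4345 0.1008 0.0802]
tip [0.4881 0.0668 0.0775]
pivot [0.5577 0.0624 0.0402]
pinA [0.5592 0.0826 0.0254]
pinB [ 0.5788 -0.0425  0.0238]
knobray [0.4344 0.1008 0.08  ] tip [0.4882 0.0667 0.078 ] pivot [0.5577 0.0625 0.04  ]
689 ((0.4328806400299072, 0.10333570092916489), (0.0226670540869236, 0.02270214632153511), 88.53257751464844)
302 ((0.49179917573928833, 0.06914772838354111), (0.010205766186118126, 0.018025264143943787), 86.5252456665039)
base [0.65277066 0.03642668] 0.11383062754905798 403
```

apply_moves:
  series: [0,0,0,-3.7,0,0,0,0,-3.7,0,0,0,0,-3.7,0,0,0,0,-3.7,0,0,0,0,-3.7,0,0,0,0,0,0,0,0.29,0.96,0,0,0,0.29,0.96,0,0,0,0,0,0,0]

```text
t: 2.82
tool_pos: [0.4876, 0.0465, 0.1217]
tool_rot: [-0.599, 0.801, -0.001, 0.003]
ft_force: [0.9, -0.2, 0.1]
finger_gap: 0.0003
```

Run:
```python
from h import *
d=cam('wrist'); save(d,'w2.png'); print(sensors.observe()['ft_force'])
```

```text
[-0.61812969  0.85944902  0.46522201]
```

View pics/w2.png

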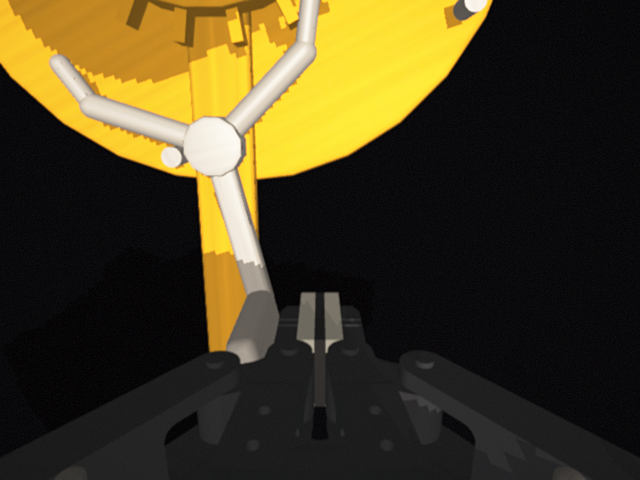

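apply_moves:
  series: [0,0.12,0.4,0,0,0,0.12,0.4,0,0,0,0.12,0.4,0,0,0,0.12,0.4,0,0,0,0,0,0,0]

```text
t: 3.28
tool_pos: [0.4901, 0.0607, 0.1191]
tool_rot: [-0.599, 0.801, 0.0, 0.0]
ft_force: [-1.0, -0.4, 0.1]
finger_gap: -0.0
```

apply_moves:
  series: [0,0.12,0.4,0,0,0,0.12,0.4,0,0,0,0,0,0,0]

```text
t: 3.53
tool_pos: [0.4925, 0.0688, 0.1189]
tool_rot: [-0.599, 0.801, 0.0, 0.0]
ft_force: [0.1, 0.1, 1.3]
finger_gap: 0.0
```

Run:
```python
from h import *
d=cam('wrist'); save(d,'w3.png'); print(sensors.observe()['ft_force'])
```

```text
[-0.68257375 -0.96446816  0.4508272 ]
```

View pics/w3.png

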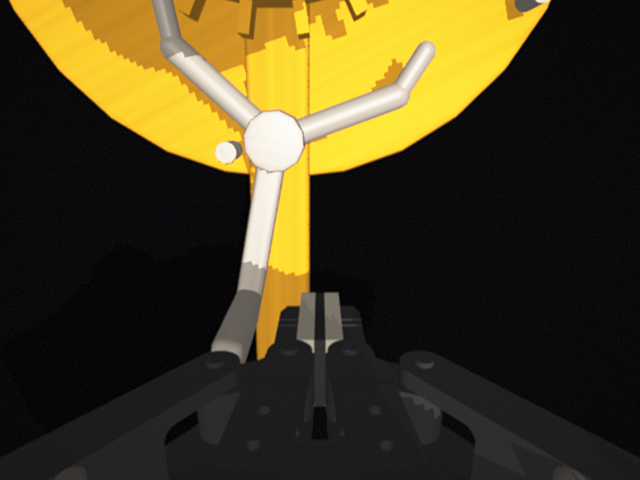

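apply_moves:
  series: [0,-0.29,-0.96,0,0,0,0,0,3.5,0,0,0,0,3.5,0,0,0,0,3,0,0.6,-1.9,1.5,0,0,0.6,-1.9,1.5,0,0,0.6,-1.9,1.45,0,0,0.6,0,0,0,0,0.6,0,0,0,0]

```text
t: 4.33
tool_pos: [0.4314, 0.1022, 0.2189]
tool_rot: [-0.599, 0.801, -0.0, -0.0]
ft_force: [-0.3, 0.1, -0.1]
finger_gap: 0.0512
```

```bash
cat > m2.py <<'E'
from h import *
import sys
tag=sys.argv[1]
o=sensors.observe(); r=R.from_quat(o['tool_rot']).as_matrix(); print('t',o['t'],o['tool_pos'].round(4),'yaw',np.degrees(np.arctan2(r[1,0],r[0,0])).round(1),o['finger_gap'].round(4),o['ft_force'].round(1))
s=cam('scene');save(s,'s_%s.png'%tag);w=cam('wrist');save(w,'w_%s.png'%tag);t=cam('top');save(t,'t_%s.png'%tag)
c=lambda d,y,x,h,ww: cv2.resize(cv2.cvtColor(d['frame'][y:y+h,x:x+ww],cv2.COLOR_RGB2BGR),(400,400),interpolation=cv2.INTER_CUBIC)
cv2.imwrite('pics/p_%s.png'%tag,np.hstack([c(s,160,260,150,150),c(t,150,225,160,160)]))
E
python3 m2.py a
```

```text
Traceback (most recent call last):
  File "m2.py", line 4, in <module>
    o=sensors.observe(); r=R.from_quat(o['tool_rot']).as_matrix(); print('t',o['t'],o['tool_pos'].round(4),'yaw',np.degrees(np.arctan2(r[1,0],r[0,0])).round(1),o['finger_gap'].round(4),o['ft_force'].round(1))
                                                                                                                                                                ^^^^^^^^^^^^^^^^^^^^^
AttributeError: 'float' object has no attribute 'round'
```

```bash
sed -i "s/o\['finger_gap'\].round(4)/round(o['finger_gap'],4)/" m2.py; python3 m2.py a
```

```text
t 4.3333 [0.4314 0.1022 0.2189] yaw -106.4 0.0512 [-0.3  0.1 -0.1]
```

View pics/w_a.png

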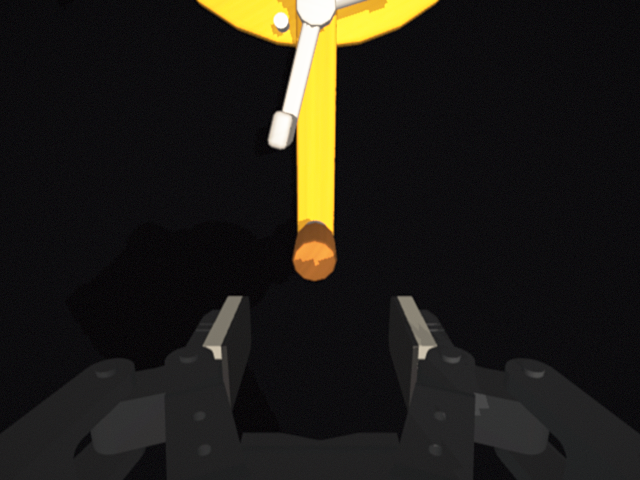

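View pics/p_a.png

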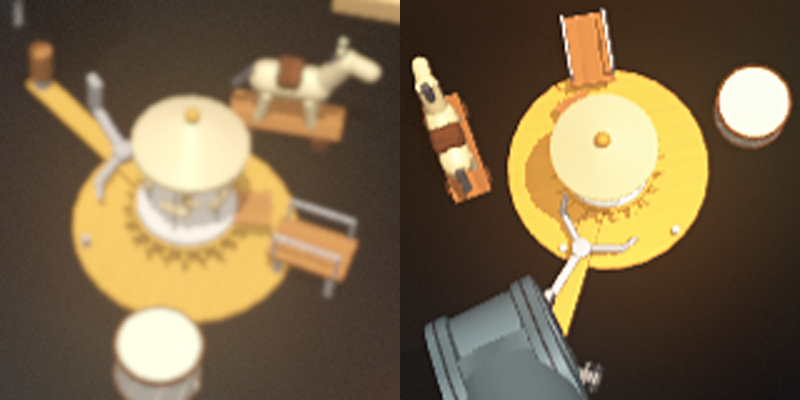

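```bash
cat > arc.py <<'E'
import numpy as np,sys
# from TCP pos, about axis, n rows of dphi
x,y,dphi,n=map(float,sys.argv[1:5]); ax=np.array([.653,.0375]); p=np.array([x,y])-ax
r=np.hypot(*p);a=np.arctan2(p[1],p[0]);print('r',r,'ang',a)
for i in range(int(n)):
    q=lambda b:.23*np.array([np.cos(b),np.sin(b)]); dd=(q(a+(i+1)*dphi)-q(a+i*dphi))*100; print('%.2f,%.2f'%tuple(dd),end='  ')
print()
E
python3 arc.py .4314 .1022 .06 17
python3 - <<'E'
from h import *
s=cam('scene');P=cloud(s);hsv=cv2.cvtColor(s['frame'],cv2.COLOR_RGB2HSV)
ax=np.array([.6516,.0340])
rr=np.hypot(*(P[...,:2]-ax).transpose(2,0,1)); th=np.degrees(np.arctan2(P[...,1]-ax[1],P[...,0]-ax[0]))
for nm,lo,hi,zz in(('step',.055,.0895,.046),('plat',.0905,.18,.044)):
    m=(abs(P[...,2]-zz)<.006)&(rr>lo)&(rr<hi)&(abs(th-20)<50)&(hsv[...,0]<18)&(hsv[...,1]>90)
    q=P[m];print(nm,len(q),q.mean(0).round(4),'th',th[m].mean().round(2),th[m].min(),th[m].max())
    print(cv2.minAreaRect(q[:,:2].astype(np.float32)))
    v,u=np.where(m);print(u.min(),u.max(),v.min(),v.max())
E
```

```text
r 0.2308520088714846 ang 2.857521310489793
-0.35,-1.34  -0.27,-1.35  -0.18,-1.37  -0.10,-1.38  -0.02,-1.38  0.06,-1.38  0.15,-1.37  0.23,-1.36  0.31,-1.34  0.39,-1.32  0.47,-1.30  0.54,-1.27  0.62,-1.23  0.69,-1.19  0.76,-1.15  0.83,-1.10  0.90,-1.05  
step 134 [0.7112 0.0683 0.0464] th 30.04 9.468796492419617 54.604266504408564
((0.7101055383682251, 0.07011041045188904), (0.03473985567688942, 0.04384307935833931), 33.006473541259766)
348 361 231 244
plat 379 [0.7826 0.0581 0.0443] th 10.43 -5.009559974202609 25.19861574751016
((0.7808294296264648, 0.05866643413901329), (0.07998363673686981, 0.054390035569667816), 11.381508827209473)
360 393 241 264
```

apply_moves:
  series: [0.6,0.1,0,-3.5,0,0.6,0,0.1,-3.5,0,0.6,0,0,-3.3,0,0.6,0,0,0,0]

```text
t: 4.87
tool_pos: [0.4304, 0.102, 0.1111]
tool_rot: [-0.598, 0.801, 0.002, -0.004]
ft_force: [-1.8, 0.2, 0.2]
finger_gap: 0.0515
```

apply_moves:
  series: [0.6,-0.35,-1.34,0,0.06,0.6,-0.27,-1.35,0,0.06,0.6,-0.18,-1.37,0,0.06,0.6,-0.1,-1.38,0,0.06,0.6,0,0,0,0]

```text
t: 5.28
tool_pos: [0.4245, 0.0462, 0.117]
tool_rot: [-0.689, 0.725, -0.001, -0.001]
ft_force: [0.1, -0.5, 0.1]
finger_gap: 0.0512
```

```bash
python3 m2.py b
```

```text
t 5.2833 [0.4245 0.0462 0.117 ] yaw -92.9 0.0512 [ 0.1 -0.5  0.1]
```

View pics/w_b.png

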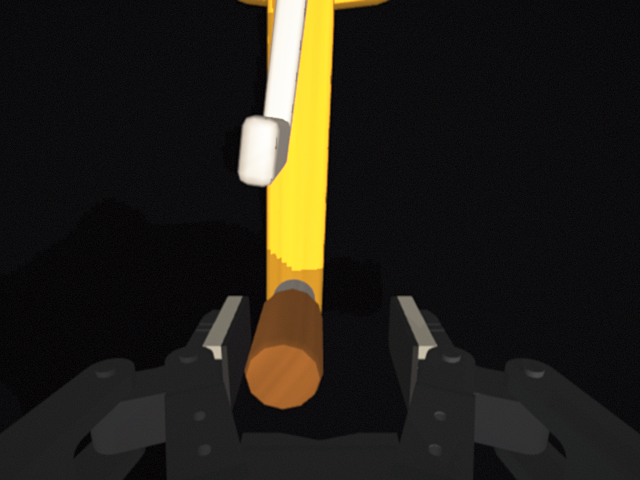

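View pics/p_b.png

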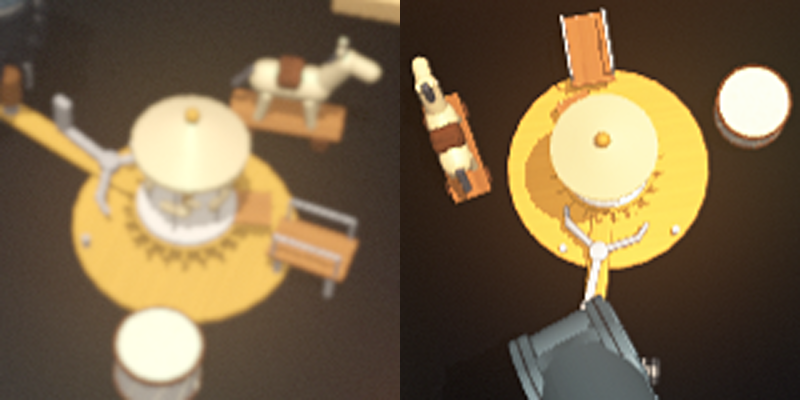

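apply_moves:
  series: [0.6,-0.02,-1.38,0,0.06,0.6,0.06,-1.38,0,0.06,0.6,0.15,-1.37,0,0.06,0.6,0.23,-1.36,0,0.06,0.6,0.31,-1.34,0,0.06,0.6,0.39,-1.32,0,0.06,0.6,0.47,-1.3,0,0.06,0.6,0,0,0,0]

```text
t: 6.1
tool_pos: [0.4414, -0.0469, 0.1164]
tool_rot: [0.825, -0.565, 0.001, -0.0]
ft_force: [0.2, 0.1, -0.7]
finger_gap: 0.0512
```

apply_moves:
  series: [0.6,0.54,-1.27,0,0.06,0.6,0.62,-1.23,0,0.06,0.6,0.69,-1.19,0,0.06,0.6,0.76,-1.15,0,0.06,0.6,0,0,0,0]

```text
t: 6.52
tool_pos: [0.4677, -0.0947, 0.1162]
tool_rot: [0.887, -0.462, 0.001, -0.0]
ft_force: [0.1, -0.2, 0.2]
finger_gap: 0.0515
```

```bash
cat > ang.py <<'E'
from h import *
import sys
def run(tag):
    s=cam('scene');P=cloud(s);hsv=cv2.cvtColor(s['frame'],cv2.COLOR_RGB2HSV)
    ax=np.array([.6516,.0340])
    rr=np.hypot(*(P[...,:2]-ax).transpose(2,0,1)); th=np.degrees(np.arctan2(P[...,1]-ax[1],P[...,0]-ax[0]))
    for nm,lo,hi,zz in(('step',.055,.0895,.046),('plat',.0905,.18,.044)):
        m=(abs(P[...,2]-zz)<.006)&(rr>lo)&(rr<hi)&(abs(th-20)<50)&(hsv[...,0]<18)&(hsv[...,1]>90)
        q=P[m];print(nm,len(q),q.mean(0).round(4),'th',th[m].mean().round(2),cv2.minAreaRect(q[:,:2].astype(np.float32)))
    z=s['frame'][215:280,325:410]; cv2.imwrite('pics/z_%s.png'%tag,cv2.cvtColor(cv2.resize(z,None,fx=8,fy=8,interpolation=cv2.INTER_CUBIC),cv2.COLOR_RGB2BGR))
run(sys.argv[1])
E
python3 ang.py c; python3 m2.py c
```

```text
step 133 [0.7113 0.0685 0.0465] th 30.1 ((0.7103981375694275, 0.06995252519845963), (0.03229173272848129, 0.045249294489622116), 29.970651626586914)
plat 389 [0.7827 0.058  0.0443] th 10.39 ((0.7807318568229675, 0.05794593319296837), (0.0793805718421936, 0.0548991858959198), 9.051782608032227)
t 6.5667 [ 0.467  -0.0935  0.1161] yaw -55.2 0.0517 [ 0.6  1.4 -0.1]
```

View pics/p_c.png

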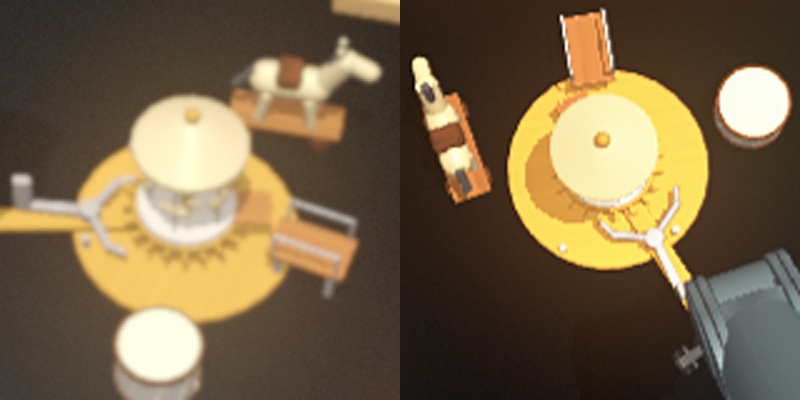

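View pics/w_c.png

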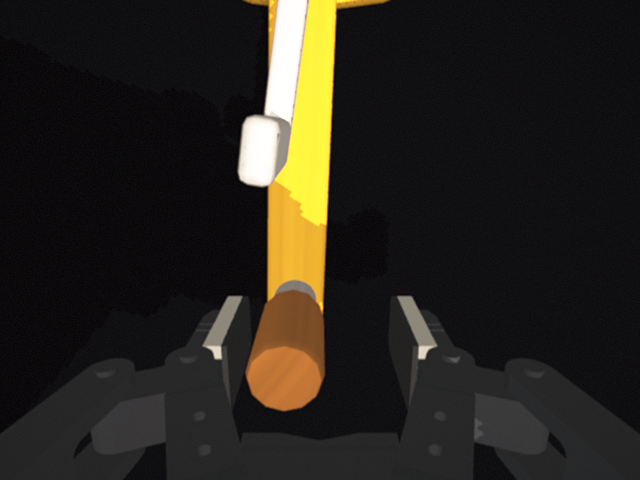

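View pics/z_c.png

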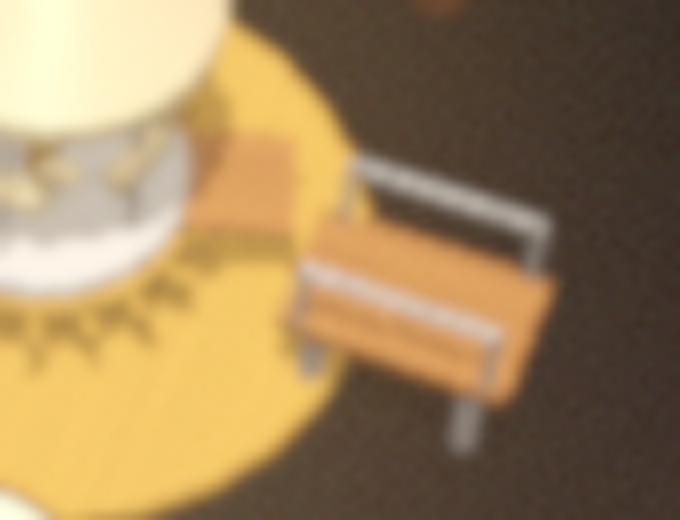

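apply_moves:
  series: [0.6,0.83,-1.1,0,0.06,0.6,0,0,0,0]

```text
t: 6.88
tool_pos: [0.475, -0.1049, 0.116]
tool_rot: [0.901, -0.434, 0.0, 0.0]
ft_force: [0.0, -0.3, 0.3]
finger_gap: 0.0514
```

```bash
python3 ang.py d; python3 m2.py d
python3 - <<'E'
from h import *
s=cam('scene'); ax=np.array([.6516,.0340])
for u,v,z in((297,138,.046),(293,235,.046)):
    p=plane(s,325+u/8,215+v/8,z);print(p.round(4),np.hypot(*(p[:2]-ax)))
E
python3 arc.py .475 -.104 -.06 18
```

```text
step 136 [0.7103 0.0692 0.046 ] th 31.04 ((0.7109570503234863, 0.0686933696269989), (0.03235267102718353, 0.04223015159368515), 30.17238998413086)
plat 376 [0.7817 0.058  0.0444] th 10.45 ((0.7808244228363037, 0.058327291160821915), (0.07926589250564575, 0.05397844314575195), 9.590810775756836)
t 6.9333 [ 0.4746 -0.1045  0.1159] yaw -51.6 0.0514 [-0.4  0.3 -0. ]
[0.7186 0.0943 0.046 ] 0.09009830738700345
[0.7368 0.0588 0.046 ] 0.08870489279694498
r 0.22739008333698288 ang -2.4699423608661166
-0.83,1.11  -0.76,1.15  -0.69,1.20  -0.61,1.24  -0.54,1.27  -0.46,1.30  -0.38,1.33  -0.30,1.35  -0.22,1.36  -0.14,1.37  -0.06,1.38  0.03,1.38  0.11,1.38  0.19,1.37  0.27,1.35  0.35,1.33  0.43,1.31  0.51,1.28
```

View pics/p_d.png

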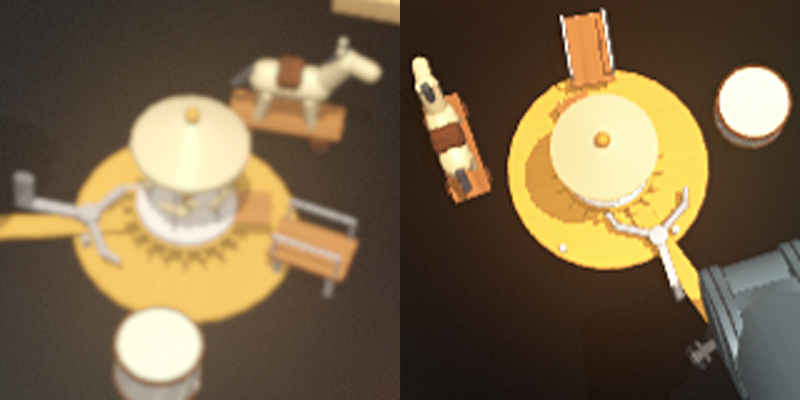

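apply_moves:
  series: [0.6,-0.83,1.11,0,-0.06,0.6,-0.76,1.15,0,-0.06,0.6,-0.69,1.2,0,-0.06,0.6,-0.61,1.24,0,-0.06,0.6,-0.54,1.27,0,-0.06,0.6,0,0,0,0]

```text
t: 7.63
tool_pos: [0.439, -0.043, 0.116]
tool_rot: [0.826, -0.564, -0.0, 0.0]
ft_force: [0.3, 0.4, -0.5]
finger_gap: 0.0511
```

```bash
python3 ang.py e; python3 m2.py e
```

```text
step 140 [0.7156 0.0605 0.046 ] th 22.64 ((0.714812695980072, 0.06192933768033981), (0.032348718494176865, 0.04699051380157471), 29.133081436157227)
plat 384 [0.7828 0.0579 0.0442] th 10.37 ((0.7805888056755066, 0.058370742946863174), (0.0805579125881195, 0.05621418356895447), 10.042338371276855)
t 7.6833 [ 0.4397 -0.0441  0.116 ] yaw -68.5 0.051 [-0.  -0.6  1. ]
```

View pics/w_e.png

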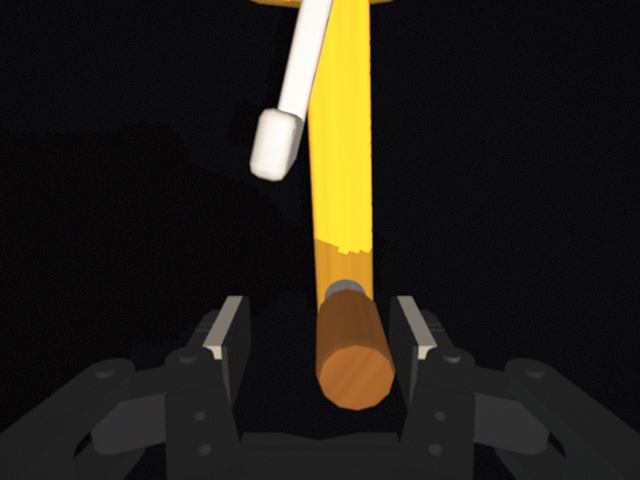

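apply_moves:
  series: [0.6,-0.46,1.3,0,-0.06,0.6,-0.38,1.33,0,-0.06,0.6,0,0,0,0,0.6,0,0,0,0]

```text
t: 8.17
tool_pos: [0.4321, -0.019, 0.1159]
tool_rot: [0.791, -0.612, 0.0, -0.0]
ft_force: [0.2, -0.2, -0.5]
finger_gap: 0.0513
```

```bash
python3 ang.py f; python3 m2.py f
```

```text
step 142 [0.7178 0.0527 0.0464] th 15.83 ((0.7171814441680908, 0.053375184535980225), (0.033088356256484985, 0.04183696210384369), 14.729461669921875)
plat 386 [0.7825 0.0578 0.0443] th 10.29 ((0.7801995277404785, 0.058453455567359924), (0.08041940629482269, 0.05390447378158569), 9.238320350646973)
t 8.2167 [ 0.4322 -0.0193  0.1159] yaw -75.5 0.051 [ 0.7  0.1 -0.6]
```

View pics/z_f.png

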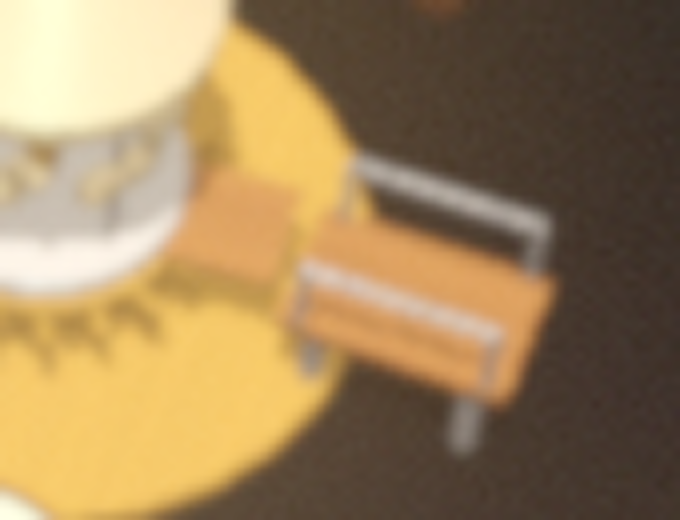

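```bash
python3 - <<'E'
from h import *
s=cam('scene'); ax=np.array([.6516,.0340])
g=lambda u,v,z: plane(s,325+u/8,215+v/8,z)[:2]
m=(g(302,190,.046)+g(278,278,.046))/2
p=[g(325,215,.044),g(287,322,.044),g(553,278,.044),g(510,407,.044)]
c=np.mean(p,0); e=(p[0]+p[1])/2
a=lambda q:np.degrees(np.arctan2(*(q-ax)[::-1]))
print('step',m,a(m),'plat edge',e,a(e),'plat ctr',c,a(c),np.hypot(*(c-ax)), 'dir',np.degrees(np.arctan2(*(p[2]-p[0])[::-1])),np.degrees(np.arctan2(*(p[3]-p[1])[::-1])))
E
python3 arc.py .4322 -.019 -.035 3
```

```text
step [0.73568611 0.05875912] 16.407042404191973 plat edge [0.7463841  0.05080853] 10.055996425818492 plat ctr [0.7847945  0.05777902] 10.12229012763955 0.1353004674083872 dir 13.376295149463173 7.1882768816706895
r 0.2279142163183333 ang -2.8910803659833166
-0.19,0.78  -0.16,0.79  -0.13,0.79
```

apply_moves:
  series: [0.6,-0.19,0.78,0,-0.035,0.6,-0.18,0.98,0,-0.045,0.6,0,0,0,0,0.6,0,0,0,0]

```text
t: 8.75
tool_pos: [0.4282, -0.0012, 0.1159]
tool_rot: [0.766, -0.643, 0.0, 0.0]
ft_force: [0.3, 0.0, 0.3]
finger_gap: 0.051
```

```bash
python3 ang.py g; python3 m2.py g
```

```text
step 133 [0.7191 0.0468 0.0465] th 10.88 ((0.7191773653030396, 0.048100680112838745), (0.03148758411407471, 0.04236786812543869), 11.99532413482666)
plat 393 [0.7825 0.0585 0.0441] th 10.63 ((0.7816582322120667, 0.05689740180969238), (0.07953701913356781, 0.05700301378965378), 11.463545799255371)
t 8.8 [ 0.4283 -0.0014  0.1159] yaw -80.1 0.051 [-0.1 -0.3 -1. ]
```

View pics/z_g.png

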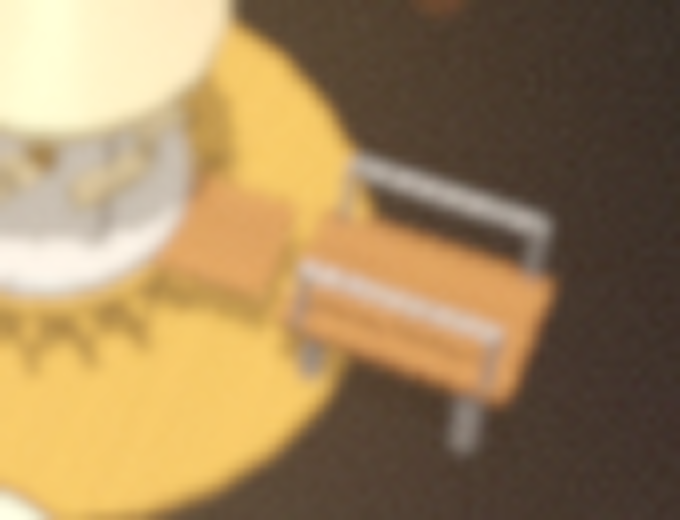

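Run:
```python
from h import *
s=cam('scene'); ax=np.array([.6516,.0340])
g=lambda u,v,z: plane(s,325+u/8,215+v/8,z)[:2]
a=lambda q:np.degrees(np.arctan2(*(q-ax)[::-1]))
m=(g(297,205,.046)+g(268,294,.046))/2
print('step',m,a(m))
t=cam('top');c=t['frame'][155:215,270:340];cv2.imwrite('pics/tz.png',cv2.cvtColor(cv2.resize(c,None,fx=9,fy=9,interpolation=cv2.INTER_CUBIC),cv2.COLOR_RGB2BGR))
```

```text
step [0.73662394 0.05197782] 11.939008497669786
```

View pics/tz.png

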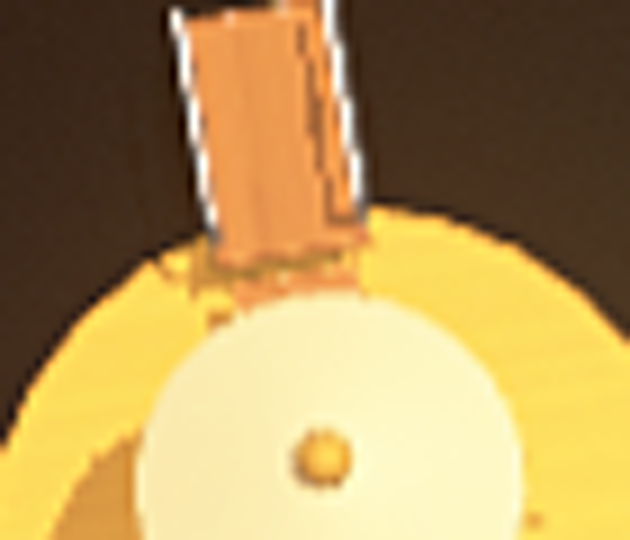

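apply_moves:
  series: [0.6,0.1,-0.6,0,0,0.6,0.1,-0.6,0,0,0.6,0,0,0,0,0.6,0,0,3,0,0.6,0,0,4,0,0.6,0,0,4,0,0.6,0,0,4,0,0.6,-0.5,0,3,0,0.6,0,0,0,0,0.6,0,0,0,0]

```text
t: 9.88
tool_pos: [0.4259, -0.0136, 0.2975]
tool_rot: [0.765, -0.644, 0.002, -0.001]
ft_force: [0.1, -0.3, -0.4]
finger_gap: 0.0513
```

```bash
python3 ang.py h; python3 m2.py h
python3 - <<'E'
from h import *
t=cam('top');c=t['frame'][155:215,270:340];cv2.imwrite('pics/tz2.png',cv2.cvtColor(cv2.resize(c,None,fx=9,fy=9,interpolation=cv2.INTER_CUBIC),cv2.COLOR_RGB2BGR))
E
```

```text
step 137 [0.7192 0.0475 0.0465] th 11.43 ((0.7190173864364624, 0.04831002652645111), (0.032878052443265915, 0.042577583342790604), 12.935819625854492)
plat 384 [0.7832 0.0578 0.0443] th 10.27 ((0.7814915180206299, 0.05757003277540207), (0.07835441827774048, 0.05631028488278389), 9.930057525634766)
t 9.9333 [ 0.425  -0.0136  0.2961] yaw -80.2 0.0509 [-0.6 -0.4 -1. ]
```

View pics/w_h.png

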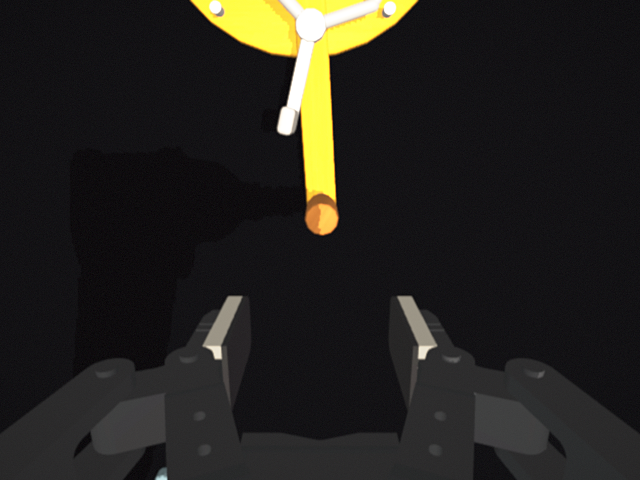

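View pics/p_h.png

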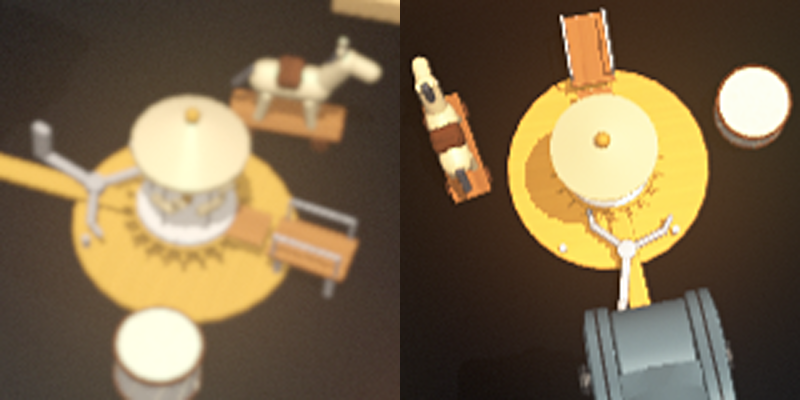

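View pics/tz2.png

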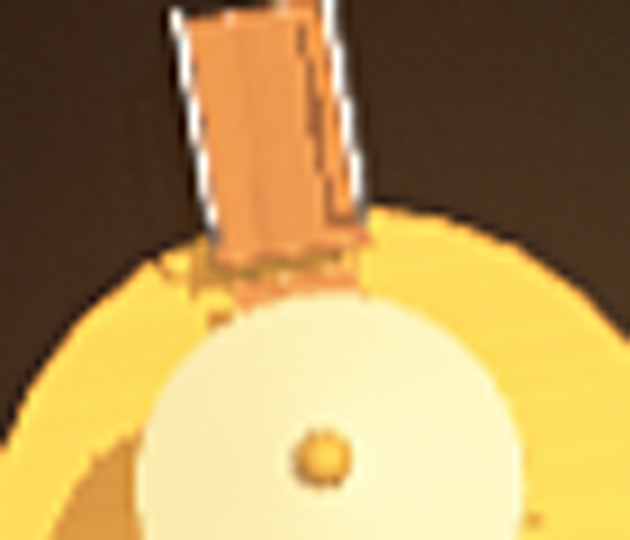

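The hand is clear of everything. The step lines up with the platform, the lever is still flipped, and the other toys haven't moved. I'm handing the job in.

```bash
python3 -c "
from plant import order
print(order.finish_job())"
```

```text
the job is handed in; nothing more can be done
None
```

The carousel's step is in line with the platform, and I handed the job in at about 10 s on the robot's clock.

- **Lever:** I pushed the paddle across with closed fingers and it snapped over to the clockwise-carrying side. It was still there in the last pictures.
- **Free-wheel check:** with the knob held loosely between the fingers, I swung the arm counter-clockwise from about -0.47 to +0.4 rad. The step's measured direction stayed at 30 to 31°, so the carousel stood still.
- **Carry:** swinging the arm back turned the step from about 30° to about 11°. The platform lies at about 10.3°.
- **Alignment:** the measurements disagree slightly. The top view shows the step within about 1 mm sideways. The scene camera's last reading put it 1.2° counter-clockwise of the platform, and a corner estimate taken before the hand withdrew gave 1.8°. That is about 2 to 3 mm at the step's edge, within the 1 cm allowed.
- **Other checks:** the hand ended well clear above the knob. The force readings I looked at stayed within about 2 N. The horse and drum stood where they were in the final close-ups. I did not look at the other four toys again at the end, but the hand never went low near them.

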